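Deal the weighed coin boxes to two examiners' trays

TASK

The four coin boxes stacked on the balance have been weighed; deal them out from the top of the stack down, one at a time, to the two examiners' trays in turn: first box to the blue tray, second to the red, third to blue, fourth to red. In each tray the first box goes in the small well and the second in the large well; set each one down flat inside its well without dropping it, let go of it before you take the next, and leave those already dealt in place. Do not disturb the juglet, the loupe and the stamp standing around.

Things in the scene. Friction and masses are not known exactly. Their poses are not given: they have to be found in the camera images.
- box_yellow: Coin box with yellow lid over a grey base: 44 long (x) x 28 wide (y) x 30 high (z) mm, about 50 g, flat top with a coin shown flush in it. At the start on top of the stack, on the black box. Origin: centre of its underside.
- box_black: Coin box with black lid over a grey base: 64 long (x) x 40 wide (y) x 30 high (z) mm, about 80 g, flat top with a coin shown flush in it. At the start second from the top, on the green box; its rim shows around the yellow one. Origin: centre of its underside.
- box_green: Coin box with green lid over a grey base: 90 long (x) x 52 wide (y) x 30 high (z) mm, about 120 g, flat top with a coin shown flush in it. At the start third from the top, on the white box; its rim shows around the black one. Origin: centre of its underside.
- box_white: Coin box with white lid over a grey base: 106 long (x) x 64 wide (y) x 30 high (z) mm, about 160 g, flat top with a coin shown flush in it. At the start lowest of the stack, on the balance's pan; its rim shows around the green one. All four boxes are stacked loose, centred within a few mm and turned by less than 0.2 rad to each other, long sides alike. Origin: centre of its underside.
- tray_blue: Shallow blue tray, fixed to the table, 217 (x) x 90 (y) mm, 12 mm high over all. Floor 4 mm thick, lined grey; walls rise 8 mm above it. Two open wells in a row along x, both centred on y = 0: the small well, 80 (x) x 56 (y) mm inside, centre at x = -63.5 mm; the large well, 122 (x) x 80 (y) mm inside, centre at x = +42.5 mm. Origin: centre of its underside. It may lie at any yaw.
- tray_red: Shallow red tray, fixed to the table, 217 (x) x 90 (y) mm, 12 mm high over all. Floor 4 mm thick, lined grey; walls rise 8 mm above it. Two open wells in a row along x, both centred on y = 0: the small well, 80 (x) x 56 (y) mm inside, centre at x = -63.5 mm; the large well, 122 (x) x 80 (y) mm inside, centre at x = +42.5 mm. Origin: centre of its underside. It may lie at any yaw.
- balance: Grey and white laboratory balance, fixed, 165 (x) x 170 (y) mm, with a round steel pan of 140 mm diameter whose top, rigid, is 45 mm above the table. Origin: on the table under the pan's centre; the housing reaches from x = -90 to +75 mm. The stack on it reaches 165 mm above the table.
- juglet: Small terracotta juglet, loose, 58 mm across and 62 mm high. Origin: centre of its underside. To be left alone.
- loupe: Round steel loupe, loose, lying flat, 47 mm across and 20 mm high. Origin: centre of its underside. To be left alone.
- stamp: Hand stamp, loose: black base 44 x 30 x 22 mm with a wooden knob, 63 mm high over all. Origin: centre of its underside. To be left alone. (A pink note block, 50 x 50 x 16 mm, also stands among these things; nothing among them is taller than 65 mm but the stack.)
Not all that is in view belongs to the job. Leave any orange or purple look-alike of the box_green alone. Leave any orange look-alike of the box_white alone.

How it is judged:
By the outcome, as a careful person would: the job done as asked, in the order asked, and still so for the second after the job is handed in, with the robot touching nothing.
It also fails if it takes over 141 s, if anything falls off the work surface, if the arm or the gripper's body presses on something with over 40 N, if the wrist force passes 120 N, or if a joint passes its speed limit or range.

ROBOT

A 6-joint arm with a two-finger parallel gripper is mounted at the origin on the work surface. World frame = base frame: x ahead of the robot, y to its left, z up, the work surface at z = 0. Lengths are in m, angles in degrees, forces in N, time in s.
With the tool pointing down it reaches from about 0.35 to 0.875 m from the base axis. Payload 4.2 kg.
Tool frame: the origin (TCP) lies midway between the tips of the shut fingers; the grasp point (between the pads) lies 19 mm behind it (r.pinch_z is the distance from the TCP to the grasp point, in m); z points along the fingers, y is the line along which they close (so a half turn about z gives the same grasp; the last joint's range is limited). The gripper opens to 87 mm and grips with 3 to 60 N. Pads are 19 mm wide; open, the fingers measure 117 mm over their backs; the gripper's body (75 mm by 190 mm) begins 51 mm behind the grasp point.
Start: joints at [85.692, 22.042, 0.453, 0, -68.411, -14.817], TCP at [0.205, 0.59, 0.223] pointing down, gripper open.
Joint ranges: [-179.83, 179.83], [-69.29, 118.12], [-61.27, 80.66], [-181.25, 117.63], [-171.15, -9.14], [-177.46, 177.46]. Speed limits (degrees/s): [159.86, 159.86, 180, 180, 180, 180].

INTERFACE

Orientations are given as a 3x3 rotation matrix whose columns are the frame's x, y, z axes.
In Python, from station import r, imaging, models gives the robot as it stands. The module is installed in compiled form; this text tells all that it offers.
- The arm moves only by the tool apply_moves, never from a script. Its argument "moves" is a list of rows, each a list of 2 entries, a list of its own where there are three numbers: the shift along the tool's x, y, z in m, then the turn about the tool's z in degrees. A call has 1 to 5 rows; each row shifts and turns the commanded pose from where the row before left it, along the tool's axes as they then stand; what a row does not reach is not made up. A row lasts 1/12 s, in which the tool goes at most 41.7 mm and 7.16 degrees, less where a joint would pass 70% of its speed; a pose out of reach is approached as far as the arm can. A call is refused whole if a number of a shift passes 0.0417 or a number of a turn 7.16, either way. A call with a gripper value outside its range is refused whole. "hand" is the finger opening in m, from 0 to 0.087, set as the call begins (left out, the last holds). The fingers move at their own pace and stop on an object; the grip force is fixed at half the most. Time passes only in rows, so rows that do not move let the fingers close. It gives the time, the measured TCP pose, the force, the opening and the grip force at its end, in the units of the state.
- r.sense(): the state, without advancing time (a new reading comes with each control period).
- imaging.capture(name): name is "side" or "top"; returns a dict with "frame" (400x640x3 uint8, blue, green, red), "intrinsics" (3x3 intrinsics, pixels), "dist" ([k1, k2, p1, p2, k3] as OpenCV has them; the pictures are not rectified), "eye" and "orientation" of the camera in the world. Camera axes: x right, y down, z forward; pixel columns grow to the right and rows downward; lengths in m; the calibration is good to about 2 mm. A picture is of the moment at which its call begins. There is no depth.
- r.finish_job(): hands the job in; it is judged then, once.
Trained networks look in a picture, given as the dict that the camera call returned (one of the last four; its "shot" number tells which), for a name from the list of things; names that differ only in an ending like _2 or _b are one class to them, and where a whole thing is asked for, a point or a joint stands for the part that bears it (a point fixed in the world has none). Each returns a list of dicts, best first, with "confidence" (0 to 1); they miss things now and then, are a little off and sometimes report something else, mostly with a low value. They report only what shows in the picture. A call takes as long as a camera call. They do not tell look-alikes from the thing itself.
- models.cut_out(picture, target): "region" (400x640 bool, what is visible of it) and "extent" ([left, top, width, height] as shares, 0 to 1, of the picture: columns of its width, rows of its height, round what is visible of it).
- models.place_of(picture, target): "at" ([column, row] as shares, 0 to 1, of the picture: columns of its width, rows of its height: a listed point, or the origin of a listed thing).
The state is a dict: "time_s": time; "joints": joint angles; "joint_velocities": joint speeds; "effort": joint torques, N m; "tcp_pos": TCP position; "ee_rot": TCP orientation; "wrist_force": force on the tool from outside, world axes, zero at the start; "moment": the same for the moment, N m; "gripper_width": opening from 0.0 (shut) to 1.0 (fully open); "gripper_force": force on a finger pad.
Only numpy, scipy, OpenCV 4.12 (cv2) and the standard library are available. Lean on these libraries where they do the work, as an engineer would, in place of code of your own. Each camera call takes 0.05 s, during which the arm holds its last target. There are 200 camera calls.

## Working session

There is one attempt and no reset: what is moved stays moved. The work goes in short steps, Python scripts to look and compute and a tool call to move; the robot and the scene stay as the last step left them, time stands still between calls to the robot, and variables do not carry over. Pictures are saved under pics/ and viewed, at most 14 in all, crops included, and the job is handed in when it is done.

Besides the shell and the picture viewer there is one more tool, called after "Request:" by a JSON object that holds its "op" and its "data", one argument or row to a line. apply_moves: Moves the arm, as the interface text tells. Its arguments: {"type":"object","properties":{"moves":{"type":"array"},"hand":{"type":"number"}},"required":["moves"]}

```bash
mkdir -p pics; python3 - <<'E'
from station import r, imaging, models
import cv2,pickle
s=r.sense(); print(s['tcp_pos'],s['ee_rot'],s['time_s'],r.pinch_z)
for n in("top","side"):
    p=imaging.capture(n); cv2.imwrite(f"pics/{n}0.png",p["frame"]); pickle.dump(p,open(f"{n}0.pkl","wb"))
    print(n,p["intrinsics"],p["dist"],p["eye"],p["orientation"])
    for t in["box_yellow","box_black","box_green","box_white","tray_blue","tray_red","balance","juglet","loupe","stamp"]:
        print(t,[([round(float(a*b),1) for a,b in zip(d["at"],(640,400))],round(d["confidence"],2)) for d in models.place_of(p,t)][:3])
E
```

```text
[0.20455987 0.58992049 0.22144841] [[ 9.44746015e-01 -3.27802665e-01 -6.16039666e-04]
 [-3.27803222e-01 -9.44743614e-01 -2.13342562e-03]
 [ 1.17343064e-04  2.21748514e-03 -9.99997534e-01]] 0.0 0.0187
top [[399.89901678   0.         326.10408045]
 [  0.         399.89901678 199.91030597]
 [  0.           0.           1.        ]] [-0.03697665  0.          0.          0.          0.        ] [0.31455712 0.10009884 1.39458299] [[ 1.34439240e-02 -9.92115001e-01  1.24607725e-01]
 [-9.99907931e-01 -1.35685702e-02 -1.51642211e-04]
 [ 1.84119518e-03 -1.24594214e-01 -9.92206073e-01]]
box_yellow [([250.9, 192.3], 0.55)]
box_black [([253.0, 194.5], 0.65)]
box_green [([198.2, 196.6], 0.68), ([249.0, 143.3], 0.58), ([258.0, 192.9], 0.5)]
box_white [([289.9, 264.1], 0.75), ([259.1, 198.0], 0.53), ([390.5, 224.3], 0.27)]
tray_blue [([444.7, 200.3], 0.65)]
tray_red [([351.8, 162.8], 0.76)]
balance [([257.3, 196.7], 0.69)]
juglet [([391.1, 222.7], 0.78)]
loupe [([323.9, 221.9], 0.63)]
stamp [([446.6, 198.6], 0.62), ([297.2, 145.3], 0.44)]
side [[453.06623396   0.         322.22427888]
 [  0.         453.06623396 204.0620181 ]
 [  0.           0.           1.        ]] [0.00274848 0.         0.         0.         0.        ] [ 0.19326878 -0.66767117  0.83526152] [[ 0.93162247 -0.24038035  0.2725745 ]
 [-0.36338942 -0.60527325  0.7082319 ]
 [-0.00526298 -0.75885544 -0.65123784]]
box_yellow [([294.9, 147.5], 0.78)]
box_black [([405.6, 385.8], 0.51)]
box_green [([291.2, 169.1], 0.95), ([272.3, 151.6], 0.69), ([352.1, 168.6], 0.61)]
box_white [([225.3, 235.1], 0.93), ([293.5, 176.9], 0.69)]
tray_blue [([409.0, 389.1], 0.89)]
tray_red [([379.0, 247.9], 0.81)]
balance [([294.7, 190.3], 0.96)]
juglet [([326.4, 318.4], 0.6)]
loupe [([291.9, 247.8], 0.64)]
stamp [([366.5, 200.2], 0.74)]
```

```bash
python3 - <<'E'
import cv2
a=cv2.imread("pics/top0.png")[70:350,150:550]; cv2.imwrite("pics/top0c.png",cv2.resize(a,(800,560),interpolation=cv2.INTER_CUBIC))
E
```

```text
(no output)
```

View pics/top0c.png

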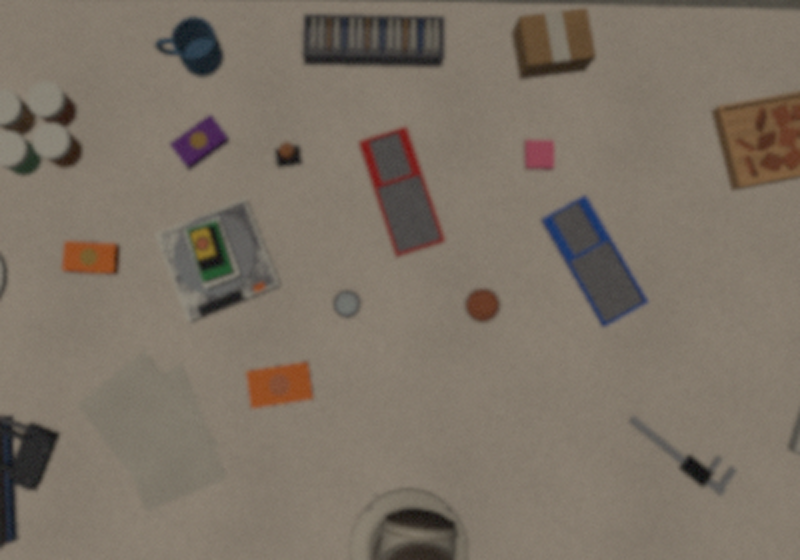

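View pics/side0.png

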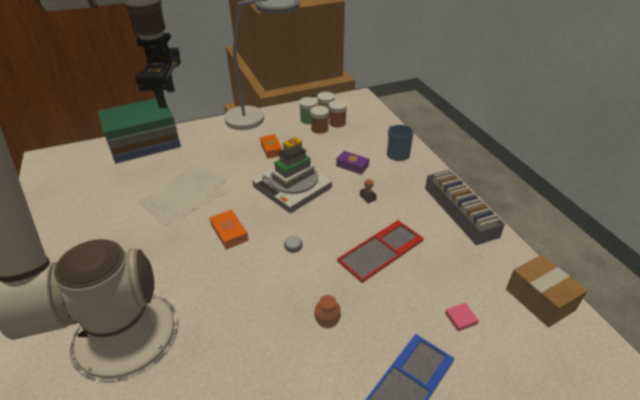

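The top view shows the stack near pixel (255,193), red tray (350,165), blue tray (447,200); small wells are at the far (upper) ends of both. The orange and purple look-alikes lie apart from the stack. Next I fit poses by silhouette in both cameras.

```bash
cat > h.py <<'E'
import numpy as np, cv2, time
from scipy.optimize import minimize
from station import r, imaging, models
S=4
DIM=dict(box_yellow=(44,28,30),box_black=(64,40,30),box_green=(90,52,30),box_white=(106,64,30),tray_blue=(217,90,12),tray_red=(217,90,12))
def proj(p,P):
    R=np.array(p["orientation"]).T; t=-R@np.array(p["eye"])
    return cv2.projectPoints(np.asarray(P,float).reshape(-1,1,3),cv2.Rodrigues(R)[0],t,np.array(p["intrinsics"]),np.array(p["dist"]))[0].reshape(-1,2)
def ray(p,uv,z):
    q=cv2.undistortPoints(np.array(uv,float).reshape(-1,1,2),np.array(p["intrinsics"]),np.array(p["dist"])).reshape(-1,2)
    d=np.c_[q,np.ones(len(q))]@np.array(p["orientation"]).T; e=np.array(p["eye"])
    return e+d*((z-e[2])/d[:,2])[:,None]
def corners(n,x,y,yaw,z0):
    a,b,c=np.array(DIM[n])/1000; cs,sn=np.cos(yaw),np.sin(yaw)
    return np.array([[x+cs*u*a/2-sn*v*b/2,y+sn*u*a/2+cs*v*b/2,z0+w*c] for u in(-1,1) for v in(-1,1) for w in(0,1)])
def region(p,n,near=None):
    best=None
    for d in models.cut_out(p,n):
        m=d["region"].astype(np.uint8)
        if near is not None:
            v,u=np.nonzero(m)
            if len(u)==0 or np.hypot(u.mean()-near[0],v.mean()-near[1])>14: continue
        if best is None or d["confidence"]>best[1]: best=(m,d["confidence"])
    return best
def fit(n,z0,views,init):
    """views: list of (picture, mask); returns (x,y,yaw), mean IoU"""
    prep=[]
    for p,m in views:
        v,u=np.nonzero(m); o=np.array([u.min()-15,v.min()-15]); w,h=u.max()-o[0]+15,v.max()-o[1]+15
        M=cv2.warpAffine(m.astype(np.float32),np.float32([[S,0,-S*o[0]+(S-1)/2],[0,S,-S*o[1]+(S-1)/2]]),(int(w*S),int(h*S)))>.5
        prep.append((p,M,o))
    def cost(q):
        c=0
        for p,M,o in prep:
            uv=(proj(p,corners(n,*q,z0))-o)*S+(S-1)/2
            I=np.zeros(M.shape,np.uint8); cv2.fillConvexPoly(I,cv2.convexHull(np.round(uv*16).astype(np.int32)),1,shift=4)
            I=I>0; c-=(I&M).sum()/(I|M).sum()
        return c/len(prep)
    b=None
    for yw in np.radians(np.arange(-90,90,20)) if len(init)<3 else [init[2]]:
        s0=np.array([init[0],init[1],yw]); sim=np.vstack([s0,s0+[.01,0,0],s0+[0,.01,0],s0+[0,0,.2]])
        f=minimize(cost,s0,method="Nelder-Mead",options=dict(initial_simplex=sim,xatol=1e-4,fatol=1e-4))
        if b is None or f.fun<b.fun:b=f
    return b.x,-b.fun
def locate(n,z0,xy,cams=("top","side")):
    ps=[imaging.capture(c) for c in cams]; V=[]
    for c,p in zip(cams,ps):
        near=proj(p,[[*xy[:2],z0+DIM[n][2]/1000]])[0]
        g=region(p,n,near)
        if g is None: print(c,"none"); continue
        V.append((p,g[0])); q,i=fit(n,z0,[V[-1]],xy); print(n,c,round(g[1],2),q[:2].round(4),np.degrees(q[2]).round(1),round(i,3))
    q,i=fit(n,z0,V,xy); print(n,"both",q[:2].round(4),np.degrees(q[2]).round(1),round(i,3)); return q
E
python3 - <<'E'
from h import *
p=imaging.capture("top")
for n,uv,z0 in(("tray_blue",(447,200),0),("tray_red",(350,165),0)):
    xy=ray(p,[uv],.012)[0][:2]; locate(n,z0,xy,("top",) if n=="tray_blue" else("top","side"))
xy=ray(p,[(254,192)],.165)[0][:2]; print(xy)
locate("box_yellow",.135,xy)
locate("box_white",.045,xy); locate("box_black",.105,xy)
f=imaging.capture("side")["frame"][130:220,240:350];g=p["frame"][160:240,220:300]
cv2.imwrite("pics/z.png",np.hstack([cv2.resize(f,(400,400)),cv2.resize(g,(400,400))]))
E
```

```text
tray_blue top 0.78 [ 0.4986 -0.3218] 29.4 0.942
tray_blue both [ 0.4986 -0.3218] 29.4 0.942
tray_red top 0.92 [0.6156 0.0141] -162.0 0.93
tray_red side 0.76 [0.6138 0.0167] 18.4 0.973
tray_red both [0.6147 0.0163] 18.2 0.942
[0.49069718 0.32442125]
box_yellow top 0.54 [0.4946 0.3322] 15.3 0.918
box_yellow side 0.66 [0.4937 0.336 ] 36.8 0.824
box_yellow both [0.4945 0.3322] 14.2 0.853
box_white top 0.5 [0.4916 0.3338] -155.8 0.135
box_white side 0.88 [0.489  0.3321] 19.5 0.545
box_white both [0.4891 0.3326] 19.6 0.339
top none
side noneTraceback (most recent call last):
  File "<stdin>", line 7, in <module>
  File "h.py", line 52, in locate
    q,i=fit(n,z0,V,xy); print(n,"both",q[:2].round(4),np.degrees(q[2]).round(1),round(i,3)); return q
        ~~~^^^^^^^^^^^
  File "h.py", line 42, in fit
    f=minimize(cost,s0,method="Nelder-Mead",options=dict(initial_simplex=sim,xatol=1e-4,fatol=1e-4))
    res = _minimize_neldermead(fun, x0, args, callback, bounds=bounds,
                               **options)
    fsim[k] = func(sim[k])
              ~~~~^^^^^^^^
    fx = function(np.copy(x), *(wrapper_args + args))
  File "h.py", line 38, in cost
    return c/len(prep)
           ~^~~~~~~~~~
ZeroDivisionError: division by zero
```

```bash
cat >> h.py <<'E'
def plan(*wps, start=None):
    """wps: (x,y,z,yaw deg of tool x). Prints per leg: shift in the tool axes of the leg start, turn, rows."""
    s=r.sense(); R=np.array(s["ee_rot"]); p=np.array(s["tcp_pos"]); yaw=np.degrees(np.arctan2(R[1,0],R[0,0]))
    print("t",round(s["time_s"],2),"tcp",p.round(4),"yaw",yaw.round(2),"w",round(s["gripper_width"],3),"F",np.round(s["wrist_force"],1),"j6",np.round(s["joints"],0))
    for x,y,z,w in wps:
        w=yaw if w is None else w
        turn=-((w-yaw+180)%360-180); 
        a=np.radians(w); d=np.array([x,y,z])-p
        t=np.array([np.cos(a)*d[0]+np.sin(a)*d[1], np.sin(a)*d[0]-np.cos(a)*d[1], -d[2]])
        n=max(1,int(np.ceil(np.linalg.norm(t)/.041)))
        print("turn",turn.round(2),"then shift",t.round(4),"| rows",n,(t/n).round(4)); p=np.array([x,y,z]); yaw=w
E
python3 - <<'E'
from h import *
plan((.4945,.332,.20,-165),(.4945,.332,.146,-165))
p=imaging.capture("top")
f=imaging.capture("side")["frame"][130:220,240:350];g=p["frame"][160:240,220:300]
cv2.imwrite("pics/z.png",np.hstack([cv2.resize(f,(400,400)),cv2.resize(g,(400,400))]))
E
```

```text
t 2.05 tcp [0.2047 0.5905 0.2226] yaw -19.13 w 0.999 F [0.5 1.1 0.8] j6 [ 86.  22.   0.  -0. -68. -15.]
turn 145.87 then shift [-0.213  -0.3247  0.0226] | rows 10 [-0.0213 -0.0325  0.0023]Traceback (most recent call last):
  File "<stdin>", line 2, in <module>
  File "h.py", line 63, in plan
    print("turn",turn.round(2),"then shift",t.round(4),"| rows",n,(t/n).round(4)); p=np.array([x,y,z]); yaw=w
                 ^^^^^^^^^^
AttributeError: 'int' object has no attribute 'round'
```

Request:
{"op": "apply_moves", "data": {
  "moves": [
    [[0, 0, 0], 7],
    [[0, 0, 0], 7],
    [[0, 0, 0], 7],
    [[0, 0, 0], 7],
    [[0, 0, 0], 7]
  ],
  "hand": 0.087
}}

```text
time_s: 2.47
tcp_pos: [0.2047, 0.5905, 0.2225]
ee_rot: [[0.581, -0.814, 0.0], [-0.814, -0.581, -0.0], [0.0, -0.0, -1.0]]
wrist_force: [0.4, 0.9, 0.1]
gripper_width: 0.999
gripper_force: 0.0
```

Request:
{"op": "apply_moves", "data": {
  "moves": [
    [[0, 0, 0], 7],
    [[0, 0, 0], 7],
    [[0, 0, 0], 7],
    [[0, 0, 0], 7],
    [[0, 0, 0], 7]
  ]
}}

```text
time_s: 2.88
tcp_pos: [0.2047, 0.5905, 0.2225]
ee_rot: [[0.009, -1.0, -0.0], [-1.0, -0.009, -0.0], [0.0, 0.0, -1.0]]
wrist_force: [0.1, 0.2, 0.0]
gripper_width: 0.998
gripper_force: 0.0
```

Request:
{"op": "apply_moves", "data": {
  "moves": [
    [[0, 0, 0], 7],
    [[0, 0, 0], 7],
    [[0, 0, 0], 7],
    [[0, 0, 0], 7],
    [[0, 0, 0], 7]
  ]
}}

```text
time_s: 3.3
tcp_pos: [0.2047, 0.5905, 0.2226]
ee_rot: [[-0.566, -0.824, -0.0], [-0.824, 0.566, 0.0], [-0.0, 0.0, -1.0]]
wrist_force: [-0.8, 0.3, -0.1]
gripper_width: 1.0
gripper_force: 0.0
```

Request:
{"op": "apply_moves", "data": {
  "moves": [
    [[0, 0, 0], 7],
    [[0, 0, 0], 7],
    [[0, 0, 0], 7],
    [[0, 0, 0], 7],
    [[0, 0, 0], 7]
  ]
}}

```text
time_s: 3.72
tcp_pos: [0.2047, 0.5905, 0.2226]
ee_rot: [[-0.936, -0.351, 0.0], [-0.351, 0.936, -0.0], [-0.0, -0.0, -1.0]]
wrist_force: [1.0, 0.6, -0.2]
gripper_width: 0.999
gripper_force: 0.0
```

Request:
{"op": "apply_moves", "data": {
  "moves": [
    [[0, 0, 0], 6],
    [[0, 0, 0], 0],
    [[0, 0, 0], 0]
  ]
}}

```text
time_s: 3.97
tcp_pos: [0.2048, 0.5905, 0.2225]
ee_rot: [[-0.966, -0.259, 0.0], [-0.259, 0.966, -0.0], [-0.0, -0.0, -1.0]]
wrist_force: [0.8, -0.4, -0.5]
gripper_width: 1.003
gripper_force: 0.0
```

```bash
python3 - <<'E'
from h import *
plan((.4945,.332,.20,-165),(.4945,.332,.146,-165))
E
```

```text
t 3.97 tcp [0.2048 0.5905 0.2225] yaw -164.97 w 1.003 F [ 0.8 -0.4 -0.5] j6 [  86.   22.    0.    0.  -68. -161.]
turn 0.03 then shift [-0.213  -0.3247  0.0225] | rows 10 [-0.0213 -0.0325  0.0023]Traceback (most recent call last):
  File "<stdin>", line 2, in <module>
  File "h.py", line 63, in plan
    print("turn",turn.round(2),"then shift",t.round(4),"| rows",n,(t/n).round(4)); p=np.array([x,y,z]); yaw=w
                 ^^^^^^^^^^
AttributeError: 'int' object has no attribute 'round'
```

Request:
{"op": "apply_moves", "data": {
  "moves": [
    [[-0.0213, -0.0325, 0], 0],
    [[-0.0213, -0.0325, 0], 0],
    [[-0.0213, -0.0325, 0], 0],
    [[-0.0213, -0.0325, 0], 0],
    [[-0.0213, -0.0325, 0], 0]
  ]
}}

```text
time_s: 4.38
tcp_pos: [0.3504, 0.4595, 0.2228]
ee_rot: [[-0.966, -0.26, 0.0], [-0.26, 0.966, 0.0], [-0.0, 0.0, -1.0]]
wrist_force: [0.6, 0.4, 0.0]
gripper_width: 0.998
gripper_force: 0.0
```

Request:
{"op": "apply_moves", "data": {
  "moves": [
    [[-0.0213, -0.0325, 0], 0],
    [[-0.0213, -0.0325, 0], 0],
    [[-0.0213, -0.0325, 0], 0],
    [[-0.0213, -0.0325, 0], 0],
    [[-0.0213, -0.0325, 0], 0]
  ]
}}

```text
time_s: 4.8
tcp_pos: [0.4952, 0.3296, 0.2228]
ee_rot: [[-0.966, -0.26, 0.0], [-0.26, 0.966, 0.0], [-0.0, 0.0, -1.0]]
wrist_force: [0.5, 0.8, 0.9]
gripper_width: 1.002
gripper_force: 0.0
```

```bash
sed -i 's/turn=-((w/turn=-((np.float64(w)/' h.py; python3 - <<'E'
from h import *
plan((.4945,.332,.20,-165),(.4945,.332,.146,-165))
p=imaging.capture("top")
f=imaging.capture("side")["frame"][70:220,200:400];g=p["frame"][160:240,220:300]
cv2.imwrite("pics/z.png",np.hstack([cv2.resize(f,(400,300)),cv2.resize(g,(300,300))]))
E
```

```text
t 4.8 tcp [0.4952 0.3296 0.2228] yaw -164.96 w 1.002 F [0.5 0.8 0.9] j6 [  49.   19.   -4.    0.  -67. -124.]
turn 0.04 then shift [0.0001 0.0025 0.0228] | rows 1 [0.0001 0.0025 0.0228]
turn -0.0 then shift [-0.     0.     0.054] | rows 2 [-0.     0.     0.027]
```

View pics/z.png

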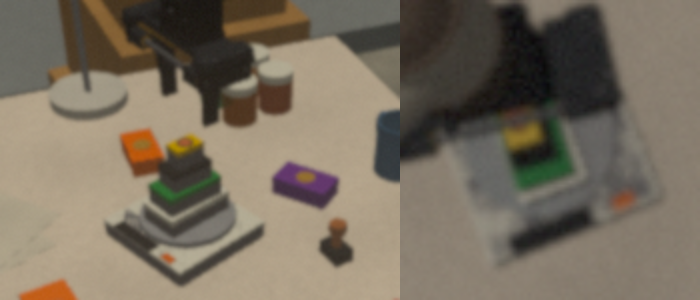

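Request:
{"op": "apply_moves", "data": {
  "moves": [
    [[0, 0.0025, 0.025], 0],
    [[0, 0, 0.025], 0],
    [[0, 0, 0.027], 0],
    [[0, 0, 0], 0],
    [[0, 0, 0], 0]
  ]
}}

```text
time_s: 5.32
tcp_pos: [0.4928, 0.3332, 0.1447]
ee_rot: [[-0.966, -0.259, -0.002], [-0.259, 0.966, -0.003], [0.002, -0.002, -1.0]]
wrist_force: [-0.0, -0.4, 1.1]
gripper_width: 0.996
gripper_force: 0.0
```

Request:
{"op": "apply_moves", "data": {
  "moves": [
    [[0, 0, 0], 0],
    [[0, 0, 0], 0],
    [[0, 0, 0], 0],
    [[0, 0, 0], 0],
    [[0, 0, 0], 0]
  ],
  "hand": 0.015
}}

```text
time_s: 5.73
tcp_pos: [0.4936, 0.3338, 0.1465]
ee_rot: [[-0.966, -0.257, 0.001], [-0.257, 0.966, 0.001], [-0.001, 0.001, -1.0]]
wrist_force: [-1.1, -0.7, 0.0]
gripper_width: 0.709
gripper_force: 0.0
```

Request:
{"op": "apply_moves", "data": {
  "moves": [
    [[0, 0, 0], 0],
    [[0, 0, 0], 0],
    [[0, 0, 0], 0],
    [[0, 0, 0], 0],
    [[0, 0, 0], 0]
  ]
}}

```text
time_s: 6.15
tcp_pos: [0.4934, 0.3335, 0.1455]
ee_rot: [[-0.966, -0.257, 0.0], [-0.257, 0.966, 0.0], [-0.0, 0.0, -1.0]]
wrist_force: [0.5, -0.1, 0.6]
gripper_width: 0.327
gripper_force: 1.4
```

Request:
{"op": "apply_moves", "data": {
  "moves": [
    [[0, 0, 0], 0],
    [[0, 0, 0], 0],
    [[0, 0, -0.01], 0],
    [[0, 0, -0.03], 0],
    [[0, 0, -0.03], 0]
  ]
}}

```text
time_s: 6.57
tcp_pos: [0.4928, 0.3327, 0.2156]
ee_rot: [[-0.966, -0.257, -0.003], [-0.257, 0.966, -0.003], [0.003, -0.002, -1.0]]
wrist_force: [1.2, 0.1, -0.5]
gripper_width: 0.323
gripper_force: 29.8
```

```bash
python3 - <<'E'
from h import *
plan((.5539,-.2906,.21,-150.6),(.5539,-.2906,.03,-150.6))
E
```

```text
t 6.57 tcp [0.4928 0.3327 0.2156] yaw -165.12 w 0.323 F [ 1.2  0.1 -0.5] j6 [  50.   19.   -4.    0.  -66. -125.]
turn -14.52 then shift [ 0.2527 -0.5731  0.0056] | rows 16 [ 0.0158 -0.0358  0.0003]
turn -0.0 then shift [-0.    0.    0.18] | rows 5 [-0.     0.     0.036]
```

Request:
{"op": "apply_moves", "data": {
  "moves": [
    [[0, 0, 0], -5],
    [[0, 0, 0], -5],
    [[0, 0, 0], -4.5],
    [[0.0158, -0.0358, 0], 0],
    [[0.0158, -0.0358, 0], 0]
  ]
}}

```text
time_s: 6.98
tcp_pos: [0.5008, 0.256, 0.2159]
ee_rot: [[-0.87, -0.494, 0.0], [-0.494, 0.87, 0.0], [-0.0, -0.0, -1.0]]
wrist_force: [1.3, -0.1, -0.2]
gripper_width: 0.318
gripper_force: 29.8
```

Request:
{"op": "apply_moves", "data": {
  "moves": [
    [[0.0158, -0.0358, 0], 0],
    [[0.0158, -0.0358, 0], 0],
    [[0.0158, -0.0358, 0], 0],
    [[0.0158, -0.0358, 0], 0],
    [[0.0158, -0.0358, 0], 0]
  ]
}}

```text
time_s: 7.4
tcp_pos: [0.5198, 0.0591, 0.2166]
ee_rot: [[-0.871, -0.491, 0.001], [-0.491, 0.871, 0.0], [-0.001, -0.0, -1.0]]
wrist_force: [0.6, -0.4, -0.0]
gripper_width: 0.318
gripper_force: 29.8
```

Request:
{"op": "apply_moves", "data": {
  "moves": [
    [[0.0158, -0.0358, 0], 0],
    [[0.0158, -0.0358, 0], 0],
    [[0.0158, -0.0358, 0], 0],
    [[0.0158, -0.0358, 0], 0],
    [[0.0158, -0.0358, 0], 0]
  ]
}}

```text
time_s: 7.82
tcp_pos: [0.5388, -0.1358, 0.2166]
ee_rot: [[-0.871, -0.491, 0.001], [-0.491, 0.871, -0.0], [-0.001, -0.001, -1.0]]
wrist_force: [0.8, 1.3, -0.2]
gripper_width: 0.325
gripper_force: 29.8
```

Request:
{"op": "apply_moves", "data": {
  "moves": [
    [[0.0158, -0.0358, 0], 0],
    [[0.0158, -0.0358, 0], 0],
    [[0.0158, -0.0358, 0], 0],
    [[0.0158, -0.0358, 0], 0],
    [[0, 0, 0], 0]
  ]
}}

```text
time_s: 8.23
tcp_pos: [0.5539, -0.2957, 0.2155]
ee_rot: [[-0.874, -0.485, 0.0], [-0.485, 0.874, -0.002], [0.001, -0.002, -1.0]]
wrist_force: [0.4, -0.2, -0.5]
gripper_width: 0.319
gripper_force: 29.8
```

```bash
python3 - <<'E'
from h import *
plan((.5539,-.2906,.03,-150.6),(.5539,-.2906,.015,-150.6))
p=imaging.capture("side");q=imaging.capture("top")
f=p["frame"][200:400,300:560];g=q["frame"][120:260,380:520]
cv2.imwrite("pics/z2.png",np.hstack([cv2.resize(f,(390,300)),cv2.resize(g,(300,300))]))
# black box now on top
q=locate("box_black",.105,(.491,.333))
E
```

```text
t 8.23 tcp [ 0.5539 -0.2957  0.2155] yaw -150.97 w 0.319 F [ 0.4 -0.2 -0.5] j6 [-13.  23.   0.   0. -68. -48.]
turn -0.37 then shift [-0.0025  0.0045  0.1855] | rows 5 [-0.0005  0.0009  0.0371]
turn -0.0 then shift [-0.     0.     0.015] | rows 1 [-0.     0.     0.015]
box_black top 0.57 [0.4936 0.3332] 22.2 0.831
box_black side 0.92 [0.4931 0.3346] 11.6 0.904
box_black both [0.493  0.3339] 16.1 0.86
```

View pics/z2.png

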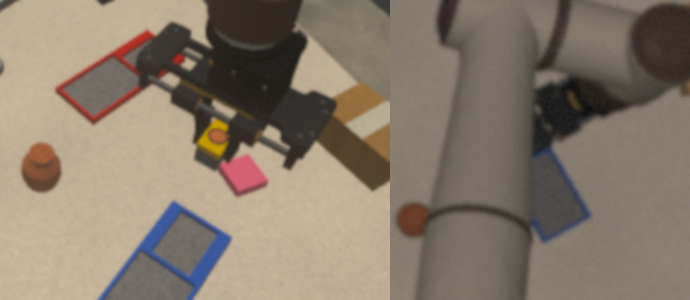

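Side view: the yellow box hangs level in the fingers (crop ~(215,140)), above the far end of the blue tray.

Request:
{"op": "apply_moves", "data": {
  "moves": [
    [[-0.001, 0.0045, 0.03], 0],
    [[0, 0, 0.035], 0],
    [[0, 0, 0.035], 0],
    [[0, 0, 0.03], 0],
    [[0, 0, 0.025], 0]
  ]
}}

```text
time_s: 8.95
tcp_pos: [0.5521, -0.2835, 0.0589]
ee_rot: [[-0.87, -0.492, -0.002], [-0.492, 0.87, 0.001], [0.001, 0.001, -1.0]]
wrist_force: [-0.1, -0.1, -0.3]
gripper_width: 0.324
gripper_force: 29.8
```

Request:
{"op": "apply_moves", "data": {
  "moves": [
    [[0, 0, 0.02], 0],
    [[0, 0, 0], 0],
    [[0, 0, 0], 0],
    [[0, 0, 0], 0]
  ]
}}

```text
time_s: 9.28
tcp_pos: [0.5542, -0.285, 0.0424]
ee_rot: [[-0.871, -0.492, 0.003], [-0.492, 0.871, -0.001], [-0.002, -0.002, -1.0]]
wrist_force: [0.7, 1.0, -0.7]
gripper_width: 0.315
gripper_force: 29.8
```

```bash
python3 - <<'E'
from h import *
plan((.5539,-.2906,.015,-150.6))
E
```

```text
t 9.28 tcp [ 0.5542 -0.285   0.0424] yaw -150.53 w 0.315 F [ 0.7  1.  -0.7] j6 [-12.  32. -12.   0. -46. -48.]
turn 0.07 then shift [ 0.003  -0.0047  0.0274] | rows 1 [ 0.003  -0.0047  0.0274]
```

Request:
{"op": "apply_moves", "data": {
  "moves": [
    [[0.003, -0.005, 0], 0],
    [[0, 0, 0.015], 0],
    [[0, 0, 0.008], 0],
    [[0, 0, 0], 0],
    [[0, 0, 0], 0]
  ]
}}

```text
time_s: 9.7
tcp_pos: [0.5525, -0.2913, 0.0179]
ee_rot: [[-0.871, -0.491, -0.0], [-0.491, 0.871, -0.0], [0.0, -0.0, -1.0]]
wrist_force: [-0.3, 0.3, -0.5]
gripper_width: 0.317
gripper_force: 29.8
```

Request:
{"op": "apply_moves", "data": {
  "moves": [
    [[0, 0, 0.002], 0],
    [[0, 0, 0.0015], 0],
    [[0, 0, 0.0], 0],
    [[0, 0, 0], 0],
    [[0, 0, 0], 0]
  ]
}}

```text
time_s: 10.12
tcp_pos: [0.5531, -0.2912, 0.0145]
ee_rot: [[-0.871, -0.491, 0.001], [-0.491, 0.871, -0.0], [-0.001, -0.001, -1.0]]
wrist_force: [0.8, 0.6, 0.2]
gripper_width: 0.32
gripper_force: 29.8
```

```bash
python3 - <<'E'
from h import *
plan((.5539,-.2906,.015,-150.6))
E
```

```text
t 10.12 tcp [ 0.5531 -0.2912  0.0145] yaw -150.61 w 0.32 F [0.8 0.6 0.2] j6 [-13.  34. -13.   0. -43. -48.]
turn -0.01 then shift [-0.001   0.0001 -0.0005] | rows 1 [-0.001   0.0001 -0.0005]
```

Request:
{"op": "apply_moves", "data": {
  "moves": [
    [[0, 0, 0.001], 0],
    [[0, 0, 0], 0],
    [[0, 0, 0], 0]
  ]
}}

```text
time_s: 10.37
tcp_pos: [0.5531, -0.2912, 0.0145]
ee_rot: [[-0.871, -0.491, 0.001], [-0.491, 0.871, -0.001], [-0.001, -0.001, -1.0]]
wrist_force: [-1.2, 1.3, 5.7]
gripper_width: 0.323
gripper_force: 29.8
```

Request:
{"op": "apply_moves", "data": {
  "moves": [
    [[0, 0, 0.001], 0],
    [[0, 0, 0], 0],
    [[0, 0, 0], 0]
  ]
}}

```text
time_s: 10.62
tcp_pos: [0.553, -0.2912, 0.0144]
ee_rot: [[-0.871, -0.491, 0.001], [-0.491, 0.871, -0.001], [-0.001, -0.001, -1.0]]
wrist_force: [-1.5, 1.7, 10.6]
gripper_width: 0.317
gripper_force: 29.8
```

Request:
{"op": "apply_moves", "data": {
  "moves": [
    [[0, 0, -0.0015], 0],
    [[0, 0, 0], 0]
  ]
}}

```text
time_s: 10.78
tcp_pos: [0.5529, -0.2911, 0.0145]
ee_rot: [[-0.871, -0.491, 0.001], [-0.491, 0.871, -0.0], [-0.001, -0.001, -1.0]]
wrist_force: [-0.8, 1.0, 6.1]
gripper_width: 0.319
gripper_force: 29.8
```

Request:
{"op": "apply_moves", "data": {
  "moves": [
    [[0, 0, 0], 0],
    [[0, 0, 0], 0],
    [[0, 0, 0], 0],
    [[0, 0, 0], 0],
    [[0, 0, 0], 0]
  ],
  "hand": 0.087
}}

```text
time_s: 11.2
tcp_pos: [0.5523, -0.2911, 0.013]
ee_rot: [[-0.872, -0.49, -0.001], [-0.49, 0.872, 0.0], [0.001, 0.001, -1.0]]
wrist_force: [-0.9, -0.5, -0.5]
gripper_width: 0.613
gripper_force: 0.0
```

Request:
{"op": "apply_moves", "data": {
  "moves": [
    [[0, 0, -0.02], 0],
    [[0, 0, -0.04], 0],
    [[0, 0, -0.04], 0],
    [[0, 0, -0.04], 0],
    [[0, 0, -0.04], 0]
  ]
}}

```text
time_s: 11.62
tcp_pos: [0.5521, -0.291, 0.1952]
ee_rot: [[-0.871, -0.491, -0.001], [-0.491, 0.871, 0.0], [0.0, 0.0, -1.0]]
wrist_force: [1.2, 0.2, -0.3]
gripper_width: 0.963
gripper_force: 0.0
```

```bash
python3 - <<'E'
from h import *
q=locate("box_black",.105,(.491,.333)); q=locate("box_black",.105,(.491,.333))
q=locate("box_yellow",.004,(.5531,-.2912))
plan((.493,.3337,.21,-164),(.493,.3337,.116,-164))
E
```

```text
box_black top 0.78 [0.4933 0.3327] -161.4 0.897
box_black side 0.88 [0.4922 0.3364] 11.8 0.912
box_black both [0.4931 0.3344] 14.6 0.887
box_black top 0.52 [0.4923 0.3334] 17.8 0.939
box_black side 0.76 [0.4909 0.3349] 18.4 0.948
box_black both [0.4913 0.3336] 17.4 0.934
top none
box_yellow side 0.59 [ 0.5522 -0.2906] 31.0 0.925
box_yellow both [ 0.5522 -0.2906] 31.0 0.925
t 12.22 tcp [ 0.5523 -0.291   0.1925] yaw -150.62 w 1.003 F [ 0.5 -0.3  1.2] j6 [-13.  23.  -2.   0. -65. -48.]
turn 13.38 then shift [-0.1152  0.6169 -0.0175] | rows 16 [-0.0072  0.0386 -0.0011]
turn -0.0 then shift [-0.     0.     0.094] | rows 3 [-0.      0.      0.0313]
```

Request:
{"op": "apply_moves", "data": {
  "moves": [
    [[0, 0, 0], 6.2],
    [[0, 0, 0], 6.2],
    [[-0.0078, 0.0384, 0], 0],
    [[-0.0078, 0.0384, 0], 0],
    [[-0.0078, 0.0384, 0], 0]
  ]
}}

```text
time_s: 12.63
tcp_pos: [0.5408, -0.1734, 0.1928]
ee_rot: [[-0.957, -0.29, -0.001], [-0.29, 0.957, 0.0], [0.001, 0.0, -1.0]]
wrist_force: [0.9, 1.5, -0.1]
gripper_width: 1.001
gripper_force: 0.0
```

Request:
{"op": "apply_moves", "data": {
  "moves": [
    [[-0.0078, 0.0384, 0], 0],
    [[-0.0078, 0.0384, 0], 0],
    [[-0.0078, 0.0384, 0], 0],
    [[-0.0078, 0.0384, 0], 0],
    [[-0.0078, 0.0384, 0], 0]
  ]
}}

```text
time_s: 13.05
tcp_pos: [0.522, 0.0227, 0.1935]
ee_rot: [[-0.956, -0.292, 0.0], [-0.292, 0.956, -0.0], [-0.0, -0.0, -1.0]]
wrist_force: [0.8, 0.6, 0.1]
gripper_width: 0.998
gripper_force: 0.0
```

Request:
{"op": "apply_moves", "data": {
  "moves": [
    [[-0.0078, 0.0384, 0], 0],
    [[-0.0078, 0.0384, 0], 0],
    [[-0.0078, 0.0384, 0], 0],
    [[-0.0078, 0.0384, 0], 0],
    [[-0.0078, 0.0384, 0], 0]
  ]
}}

```text
time_s: 13.47
tcp_pos: [0.5032, 0.2178, 0.1935]
ee_rot: [[-0.956, -0.292, 0.0], [-0.292, 0.956, -0.0], [0.0, -0.0, -1.0]]
wrist_force: [1.2, -0.3, -0.5]
gripper_width: 1.002
gripper_force: 0.0
```

Request:
{"op": "apply_moves", "data": {
  "moves": [
    [[-0.0078, 0.0384, 0], 0],
    [[-0.0078, 0.0384, 0], 0],
    [[-0.0078, 0.0384, 0], 0],
    [[0, 0, 0], 0],
    [[0, 0, 0], 0]
  ]
}}

```text
time_s: 13.88
tcp_pos: [0.4919, 0.335, 0.1926]
ee_rot: [[-0.956, -0.295, -0.001], [-0.295, 0.956, -0.001], [0.001, -0.001, -1.0]]
wrist_force: [-0.6, -0.3, -0.1]
gripper_width: 1.001
gripper_force: 0.0
```

Request:
{"op": "apply_moves", "data": {
  "moves": [
    [[0, 0, 0], 0],
    [[0, 0, 0], 0],
    [[0, 0, 0], 0]
  ]
}}

```text
time_s: 14.13
tcp_pos: [0.4928, 0.3318, 0.1937]
ee_rot: [[-0.957, -0.291, -0.0], [-0.291, 0.957, -0.0], [0.0, -0.0, -1.0]]
wrist_force: [-0.1, -1.8, -0.6]
gripper_width: 1.0
gripper_force: 0.0
```

```bash
python3 - <<'E'
from h import *
plan((.492,.334,.116,-163))
E
```

```text
t 14.13 tcp [0.4928 0.3318 0.1937] yaw -163.11 w 1.0 F [-0.1 -1.8 -0.6] j6 [  50.   20.   -7.    0.  -63. -123.]
turn -0.11 then shift [0.0001 0.0023 0.0777] | rows 2 [0.     0.0012 0.0388]
```

Request:
{"op": "apply_moves", "data": {
  "moves": [
    [[0, 0.0015, 0.025], 0],
    [[0, 0, 0.03], 0],
    [[0, 0, 0.0225], 0],
    [[0, 0, 0], 0],
    [[0, 0, 0], 0]
  ]
}}

```text
time_s: 14.55
tcp_pos: [0.4922, 0.3331, 0.1157]
ee_rot: [[-0.957, -0.291, -0.001], [-0.291, 0.957, -0.002], [0.002, -0.002, -1.0]]
wrist_force: [-0.2, -0.7, 0.1]
gripper_width: 1.006
gripper_force: 0.0
```

Request:
{"op": "apply_moves", "data": {
  "moves": [
    [[0, 0, 0], 0],
    [[0, 0, 0], 0],
    [[0, 0, 0], 0],
    [[0, 0, 0], 0],
    [[0, 0, 0], 0]
  ],
  "hand": 0.025
}}

```text
time_s: 14.97
tcp_pos: [0.4924, 0.3347, 0.117]
ee_rot: [[-0.956, -0.292, 0.001], [-0.292, 0.956, 0.001], [-0.001, 0.001, -1.0]]
wrist_force: [0.3, -0.3, 0.4]
gripper_width: 0.707
gripper_force: 0.0
```

Request:
{"op": "apply_moves", "data": {
  "moves": [
    [[0, 0, 0], 0],
    [[0, 0, 0], 0],
    [[0, 0, 0], 0],
    [[0, 0, 0], 0],
    [[0, 0, 0], 0]
  ]
}}

```text
time_s: 15.38
tcp_pos: [0.4921, 0.3345, 0.1161]
ee_rot: [[-0.956, -0.292, 0.0], [-0.292, 0.956, 0.0], [-0.0, 0.0, -1.0]]
wrist_force: [-0.6, -0.0, 0.7]
gripper_width: 0.457
gripper_force: 30.0
```

Request:
{"op": "apply_moves", "data": {
  "moves": [
    [[0, 0, -0.01], 0],
    [[0, 0, -0.02], 0],
    [[0, 0, -0.03], 0],
    [[0, 0, 0], 0],
    [[0, 0, 0], 0]
  ]
}}

```text
time_s: 15.8
tcp_pos: [0.493, 0.3353, 0.1787]
ee_rot: [[-0.956, -0.292, 0.003], [-0.292, 0.956, 0.004], [-0.004, 0.003, -1.0]]
wrist_force: [-0.2, -0.8, -1.4]
gripper_width: 0.46
gripper_force: 30.0
```

```bash
python3 - <<'E'
from h import *
plan((.675,.0361,.175,-161.8),(.675,.0361,.03,-161.8))
E
```

```text
t 15.8 tcp [0.493  0.3353 0.1787] yaw -163.02 w 0.46 F [-0.2 -0.8 -1.4] j6 [  50.   21.   -8.    0.  -61. -123.]
turn -1.22 then shift [-0.0795 -0.3411  0.0037] | rows 9 [-0.0088 -0.0379  0.0004]
turn -0.0 then shift [-0.     0.     0.145] | rows 4 [-0.      0.      0.0362]
```

Request:
{"op": "apply_moves", "data": {
  "moves": [
    [[0, 0, 0], -1.2],
    [[-0.0088, -0.0379, 0], 0],
    [[-0.0088, -0.0379, 0], 0],
    [[-0.0088, -0.0379, 0], 0],
    [[-0.0088, -0.0379, 0], 0]
  ]
}}

```text
time_s: 16.22
tcp_pos: [0.5726, 0.1998, 0.1747]
ee_rot: [[-0.949, -0.314, -0.003], [-0.314, 0.949, -0.001], [0.003, -0.001, -1.0]]
wrist_force: [0.4, 0.4, -0.7]
gripper_width: 0.463
gripper_force: 30.0
```

Request:
{"op": "apply_moves", "data": {
  "moves": [
    [[-0.0088, -0.0379, 0], 0],
    [[-0.0088, -0.0379, 0], 0],
    [[-0.0088, -0.0379, 0], 0],
    [[-0.0088, -0.0379, 0], 0],
    [[-0.0088, -0.0379, 0], 0]
  ]
}}

```text
time_s: 16.63
tcp_pos: [0.6736, 0.0331, 0.1745]
ee_rot: [[-0.95, -0.313, -0.003], [-0.313, 0.95, -0.001], [0.003, 0.0, -1.0]]
wrist_force: [1.0, 1.4, -0.7]
gripper_width: 0.456
gripper_force: 30.0
```

Request:
{"op": "apply_moves", "data": {
  "moves": [
    [[0, 0, 0.03], 0],
    [[0, 0, 0.035], 0],
    [[0, 0, 0.03], 0],
    [[0, 0, 0.03], 0],
    [[0, 0, 0.01], 0]
  ]
}}

```text
time_s: 17.05
tcp_pos: [0.6693, 0.0339, 0.0343]
ee_rot: [[-0.95, -0.311, -0.012], [-0.311, 0.95, -0.002], [0.012, 0.002, -1.0]]
wrist_force: [-0.3, -1.0, -1.7]
gripper_width: 0.456
gripper_force: 30.0
```

Request:
{"op": "apply_moves", "data": {
  "moves": [
    [[0, 0, 0], 0],
    [[0, 0, 0], 0],
    [[0, 0, 0], 0],
    [[0, 0, 0], 0],
    [[0, 0, 0], 0]
  ]
}}

```text
time_s: 17.47
tcp_pos: [0.6749, 0.0355, 0.0432]
ee_rot: [[-0.95, -0.312, 0.004], [-0.312, 0.95, 0.001], [-0.004, -0.0, -1.0]]
wrist_force: [0.1, 0.6, -0.4]
gripper_width: 0.455
gripper_force: 30.0
```

```bash
python3 - <<'E'
from h import *
plan((.675,.0361,.0155,-161.8))
p=imaging.capture("side")
cv2.imwrite("pics/z3.png",cv2.resize(p["frame"][100:300,280:480],(500,500)))
E
```

```text
t 17.47 tcp [0.6749 0.0355 0.0432] yaw -161.8 w 0.455 F [ 0.1  0.6 -0.4] j6 [ 17.  36.  -4.   0. -50. -88.]
turn 0.0 then shift [-0.0003  0.0006  0.0277] | rows 1 [-0.0003  0.0006  0.0277]
```

View pics/z3.png

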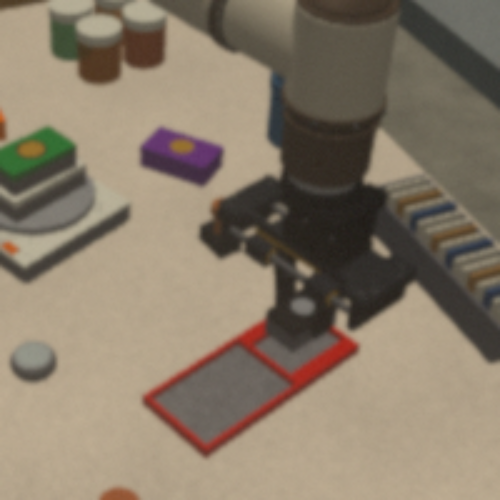

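The black box hangs just above the red small well (crop (305,330)), aligned with it; green is now top of the stack.

Request:
{"op": "apply_moves", "data": {
  "moves": [
    [[0, 0, 0.015], 0],
    [[0, 0, 0.01], 0],
    [[0, 0, 0.0], 0],
    [[0, 0, 0], 0],
    [[0, 0, 0], 0]
  ]
}}

```text
time_s: 17.93
tcp_pos: [0.6737, 0.035, 0.0162]
ee_rot: [[-0.95, -0.312, -0.0], [-0.312, 0.95, -0.0], [0.0, -0.0, -1.0]]
wrist_force: [0.7, -0.6, -0.7]
gripper_width: 0.46
gripper_force: 30.0
```

Request:
{"op": "apply_moves", "data": {
  "moves": [
    [[0, 0, 0.0015], 0],
    [[0, 0, 0.001], 0],
    [[0, 0, 0], 0],
    [[0, 0, 0], 0],
    [[0, 0, 0], 0]
  ]
}}

```text
time_s: 18.35
tcp_pos: [0.6742, 0.0351, 0.0148]
ee_rot: [[-0.95, -0.312, 0.001], [-0.312, 0.95, 0.0], [-0.001, -0.0, -1.0]]
wrist_force: [-1.3, 0.6, 5.8]
gripper_width: 0.457
gripper_force: 30.0
```

Request:
{"op": "apply_moves", "data": {
  "moves": [
    [[0, 0, 0.001], 0],
    [[0, 0, 0], 0],
    [[0, 0, 0], 0]
  ]
}}

```text
time_s: 18.6
tcp_pos: [0.6741, 0.0351, 0.0148]
ee_rot: [[-0.95, -0.312, 0.001], [-0.312, 0.95, -0.0], [-0.001, -0.0, -1.0]]
wrist_force: [-3.5, -0.1, 9.9]
gripper_width: 0.453
gripper_force: 30.0
```

Request:
{"op": "apply_moves", "data": {
  "moves": [
    [[0, 0, -0.002], 0],
    [[0, 0, 0], 0]
  ]
}}

```text
time_s: 18.77
tcp_pos: [0.6739, 0.0351, 0.0148]
ee_rot: [[-0.95, -0.312, 0.001], [-0.312, 0.95, 0.0], [-0.001, 0.0, -1.0]]
wrist_force: [-0.6, 0.8, -0.4]
gripper_width: 0.457
gripper_force: 30.0
```

Request:
{"op": "apply_moves", "data": {
  "moves": [
    [[0, 0, 0], 0],
    [[0, 0, 0], 0],
    [[0, 0, 0], 0],
    [[0, 0, 0], 0],
    [[0, 0, 0], 0]
  ],
  "hand": 0.087
}}

```text
time_s: 19.18
tcp_pos: [0.6737, 0.035, 0.0142]
ee_rot: [[-0.95, -0.312, -0.0], [-0.312, 0.95, -0.0], [0.0, 0.0, -1.0]]
wrist_force: [-0.1, -0.6, -0.9]
gripper_width: 0.752
gripper_force: 0.0
```

Request:
{"op": "apply_moves", "data": {
  "moves": [
    [[0, 0, -0.02], 0],
    [[0, 0, -0.03], 0],
    [[0, 0, -0.03], 0],
    [[0, 0, -0.03], 0],
    [[0, 0, -0.03], 0]
  ]
}}

```text
time_s: 19.6
tcp_pos: [0.6735, 0.035, 0.1558]
ee_rot: [[-0.95, -0.312, -0.0], [-0.312, 0.95, -0.0], [0.0, 0.0, -1.0]]
wrist_force: [1.1, 0.6, -1.2]
gripper_width: 0.99
gripper_force: 0.0
```

Request:
{"op": "apply_moves", "data": {
  "moves": [
    [[0, 0, 0], 0],
    [[0, 0, 0], 0],
    [[0, 0, 0], 0]
  ]
}}

```text
time_s: 19.85
tcp_pos: [0.6731, 0.035, 0.1539]
ee_rot: [[-0.95, -0.312, -0.001], [-0.312, 0.95, 0.0], [0.001, 0.001, -1.0]]
wrist_force: [0.1, 0.0, 0.1]
gripper_width: 1.0
gripper_force: 0.0
```

```bash
python3 - <<'E'
from h import *
for _ in range(2): q=locate("box_green",.075,(.491,.333))
locate("box_black",.004,(.674,.035),("side",))
plan((*q[:2],.155,np.degrees(q[2])%180-180),(*q[:2],.086,np.degrees(q[2])%180-180))
E
```

```text
box_green top 0.78 [0.4921 0.3332] 20.2 0.932
box_green side 0.86 [0.4887 0.3338] 20.2 0.941
box_green both [0.4911 0.3335] 19.7 0.92
box_green top 0.88 [0.4926 0.3347] 21.9 0.884
box_green side 0.58 [0.4908 0.3335] 19.4 0.967
box_green both [0.4911 0.3339] 20.1 0.923
box_black side 0.8 [0.6731 0.0341] 18.6 0.963
box_black both [0.6731 0.0341] 18.6 0.963
t 20.35 tcp [0.6737 0.035  0.1542] yaw -161.83 w 1.002 F [0.3 0.4 0.3] j6 [ 17.  30.   3.   0. -63. -89.]
turn -1.95 then shift [ 0.0686  0.3435 -0.0008] | rows 9 [ 0.0076  0.0382 -0.0001]
turn -0.0 then shift [-0.     0.     0.069] | rows 2 [-0.      0.      0.0345]
```

Request:
{"op": "apply_moves", "data": {
  "moves": [
    [[0, 0, 0], -1.9],
    [[0.0076, 0.0382, 0], 0],
    [[0.0076, 0.0382, 0], 0],
    [[0.0076, 0.0382, 0], 0],
    [[0.0076, 0.0382, 0], 0]
  ]
}}

```text
time_s: 20.77
tcp_pos: [0.5919, 0.1691, 0.1546]
ee_rot: [[-0.94, -0.342, 0.0], [-0.342, 0.94, 0.0], [-0.0, 0.0, -1.0]]
wrist_force: [-0.3, 0.2, -0.0]
gripper_width: 1.002
gripper_force: 0.0
```

Request:
{"op": "apply_moves", "data": {
  "moves": [
    [[0.0076, 0.0382, 0], 0],
    [[0.0076, 0.0382, 0], 0],
    [[0.0076, 0.0382, 0], 0],
    [[0.0076, 0.0382, 0], 0],
    [[0.0076, 0.0382, 0], 0]
  ]
}}

```text
time_s: 21.18
tcp_pos: [0.4903, 0.336, 0.1549]
ee_rot: [[-0.939, -0.343, 0.0], [-0.343, 0.939, 0.0], [-0.001, 0.0, -1.0]]
wrist_force: [0.9, 0.4, 0.8]
gripper_width: 1.001
gripper_force: 0.0
```

Request:
{"op": "apply_moves", "data": {
  "moves": [
    [[0, 0, 0], 0],
    [[0, 0, 0], 0],
    [[0, 0, 0], 0],
    [[0, 0, 0], 0],
    [[0, 0, 0], 0]
  ]
}}

```text
time_s: 21.6
tcp_pos: [0.4922, 0.3333, 0.1545]
ee_rot: [[-0.94, -0.341, -0.0], [-0.341, 0.94, -0.0], [0.0, -0.0, -1.0]]
wrist_force: [0.4, -0.2, -1.4]
gripper_width: 1.0
gripper_force: 0.0
```

```bash
python3 - <<'E'
from h import *
plan((.4912,.3337,.086,-160))
E
```

```text
t 21.6 tcp [0.4922 0.3333 0.1545] yaw -160.04 w 1.0 F [ 0.4 -0.2 -1.4] j6 [  50.   22.  -10.    0.  -58. -120.]
turn -0.04 then shift [0.0008 0.0007 0.0685] | rows 2 [0.0004 0.0003 0.0343]
```

Request:
{"op": "apply_moves", "data": {
  "moves": [
    [[0.001, 0.0005, 0.025], 0],
    [[0, 0, 0.025], 0],
    [[0, 0, 0.0185], 0],
    [[0, 0, 0], 0],
    [[0, 0, 0], 0]
  ]
}}

```text
time_s: 22.02
tcp_pos: [0.4908, 0.3333, 0.0855]
ee_rot: [[-0.94, -0.342, -0.001], [-0.342, 0.94, -0.002], [0.002, -0.001, -1.0]]
wrist_force: [-0.2, 0.6, 0.7]
gripper_width: 0.998
gripper_force: 0.0
```

Request:
{"op": "apply_moves", "data": {
  "moves": [
    [[0, 0, 0], 0],
    [[0, 0, 0], 0],
    [[0, 0, 0], 0],
    [[0, 0, 0], 0],
    [[0, 0, 0], 0]
  ],
  "hand": 0.035
}}

```text
time_s: 22.43
tcp_pos: [0.4906, 0.3349, 0.0868]
ee_rot: [[-0.939, -0.343, 0.001], [-0.343, 0.939, 0.001], [-0.001, 0.001, -1.0]]
wrist_force: [-0.3, -0.1, -0.1]
gripper_width: 0.707
gripper_force: 0.0
```

Request:
{"op": "apply_moves", "data": {
  "moves": [
    [[0, 0, 0], 0],
    [[0, 0, 0], 0],
    [[0, 0, 0], 0],
    [[0, 0, 0], 0],
    [[0, 0, 0], 0]
  ]
}}

```text
time_s: 22.85
tcp_pos: [0.4905, 0.3348, 0.0864]
ee_rot: [[-0.939, -0.343, 0.0], [-0.343, 0.939, 0.0], [-0.001, 0.0, -1.0]]
wrist_force: [-1.4, 0.0, 3.3]
gripper_width: 0.598
gripper_force: 30.0
```

Request:
{"op": "apply_moves", "data": {
  "moves": [
    [[0, 0, -0.01], 0],
    [[0, 0, -0.02], 0],
    [[0, 0, -0.03], 0],
    [[0, 0, -0.03], 0],
    [[0, 0, -0.02], 0]
  ]
}}

```text
time_s: 23.27
tcp_pos: [0.4911, 0.3348, 0.1991]
ee_rot: [[-0.939, -0.343, 0.002], [-0.343, 0.939, 0.002], [-0.003, 0.001, -1.0]]
wrist_force: [-0.9, 0.7, -0.9]
gripper_width: 0.592
gripper_force: 30.0
```

Request:
{"op": "apply_moves", "data": {
  "moves": [
    [[0, 0, 0], 0],
    [[0, 0, 0], 0],
    [[0, 0, 0], 0]
  ]
}}

```text
time_s: 23.52
tcp_pos: [0.4895, 0.3338, 0.1946]
ee_rot: [[-0.939, -0.343, -0.003], [-0.343, 0.939, -0.002], [0.003, -0.001, -1.0]]
wrist_force: [-0.9, 0.7, -0.7]
gripper_width: 0.593
gripper_force: 30.0
```

```bash
python3 - <<'E'
from h import *
plan((.4616,-.3427,.19,-150.6),(.4616,-.3427,.035,-150.6))
E
```

```text
t 23.52 tcp [0.4895 0.3338 0.1946] yaw -159.96 w 0.593 F [-0.9  0.7 -0.7] j6 [  50.   20.   -7.   -0.  -63. -120.]
turn -9.36 then shift [ 0.3564 -0.5757  0.0046] | rows 17 [ 0.021  -0.0339  0.0003]
turn -0.0 then shift [-0.     0.     0.155] | rows 4 [-0.      0.      0.0388]
```

Request:
{"op": "apply_moves", "data": {
  "moves": [
    [[0, 0, 0], -4.7],
    [[0, 0, 0], -4.7],
    [[0.021, -0.0339, 0], 0],
    [[0.021, -0.0339, 0], 0],
    [[0.021, -0.0339, 0], 0]
  ]
}}

```text
time_s: 23.93
tcp_pos: [0.4841, 0.2133, 0.1935]
ee_rot: [[-0.87, -0.493, -0.004], [-0.493, 0.87, -0.003], [0.005, -0.001, -1.0]]
wrist_force: [0.7, -0.9, -1.6]
gripper_width: 0.595
gripper_force: 30.0
```

Request:
{"op": "apply_moves", "data": {
  "moves": [
    [[0.021, -0.0339, 0], 0],
    [[0.021, -0.0339, 0], 0],
    [[0.021, -0.0339, 0], 0],
    [[0.021, -0.0339, 0], 0],
    [[0.021, -0.0339, 0], 0]
  ]
}}

```text
time_s: 24.35
tcp_pos: [0.4758, 0.0137, 0.1943]
ee_rot: [[-0.87, -0.492, -0.004], [-0.492, 0.87, -0.001], [0.004, 0.001, -1.0]]
wrist_force: [-0.4, 1.1, -1.9]
gripper_width: 0.592
gripper_force: 30.0
```

Request:
{"op": "apply_moves", "data": {
  "moves": [
    [[0.021, -0.0339, 0], 0],
    [[0.021, -0.0339, 0], 0],
    [[0.021, -0.0339, 0], 0],
    [[0.021, -0.0339, 0], 0],
    [[0.021, -0.0339, 0], 0]
  ]
}}

```text
time_s: 24.77
tcp_pos: [0.4679, -0.1851, 0.1943]
ee_rot: [[-0.871, -0.492, -0.004], [-0.492, 0.871, 0.001], [0.003, 0.002, -1.0]]
wrist_force: [1.4, 0.5, -1.9]
gripper_width: 0.595
gripper_force: 30.0
```

Request:
{"op": "apply_moves", "data": {
  "moves": [
    [[0.021, -0.0339, 0], 0],
    [[0.021, -0.0339, 0], 0],
    [[0.021, -0.0339, 0], 0],
    [[0.021, -0.0339, 0], 0],
    [[0, 0, 0], 0]
  ]
}}

```text
time_s: 25.18
tcp_pos: [0.4615, -0.3481, 0.1932]
ee_rot: [[-0.874, -0.487, -0.004], [-0.487, 0.874, 0.0], [0.004, 0.002, -1.0]]
wrist_force: [1.1, 0.4, -0.6]
gripper_width: 0.591
gripper_force: 30.0
```

Request:
{"op": "apply_moves", "data": {
  "moves": [
    [[0, 0, 0.025], 0],
    [[0, 0, 0.03], 0],
    [[0, 0, 0.03], 0],
    [[0, 0, 0.03], 0],
    [[0, 0, 0.025], 0]
  ]
}}

```text
time_s: 25.6
tcp_pos: [0.4607, -0.3418, 0.0521]
ee_rot: [[-0.871, -0.491, -0.005], [-0.491, 0.871, 0.003], [0.003, 0.005, -1.0]]
wrist_force: [-0.4, -0.3, -1.2]
gripper_width: 0.591
gripper_force: 30.0
```

Request:
{"op": "apply_moves", "data": {
  "moves": [
    [[0, 0, 0], 0],
    [[0, 0, 0], 0],
    [[0, 0, 0], 0],
    [[0, 0, 0], 0],
    [[0, 0, 0], 0]
  ]
}}

```text
time_s: 26.02
tcp_pos: [0.4643, -0.3432, 0.0579]
ee_rot: [[-0.87, -0.492, 0.003], [-0.492, 0.87, -0.001], [-0.002, -0.003, -1.0]]
wrist_force: [-0.1, -0.8, -1.5]
gripper_width: 0.591
gripper_force: 30.0
```

```bash
python3 - <<'E'
from h import *
plan((.4616,-.3427,.0155,-150.6))
p=imaging.capture("side");q=imaging.capture("top")
cv2.imwrite("pics/z4.png",np.hstack([cv2.resize(p["frame"][230:400,320:490],(400,400)),cv2.resize(q["frame"][140:260,380:500],(400,400))]))
for _ in range(2): locate("box_white",.045,(.491,.333))
E
```

```text
t 26.02 tcp [ 0.4643 -0.3432  0.0579] yaw -150.51 w 0.591 F [-0.1 -0.8 -1.5] j6 [-20.  27. -18.   0. -45. -40.]
turn 0.09 then shift [0.0021 0.0017 0.0424] | rows 2 [0.001  0.0009 0.0212]
box_white top 0.55 [0.4907 0.3356] 21.4 0.948
box_white side 0.55 [0.4913 0.3363] 22.0 0.936
box_white both [0.491  0.3356] 22.0 0.94
box_white top 0.69 [0.4918 0.3352] 21.6 0.961
box_white side 0.96 [0.4896 0.3362] 23.6 0.93
box_white both [0.4912 0.3356] 22.0 0.939
```

View pics/z4.png

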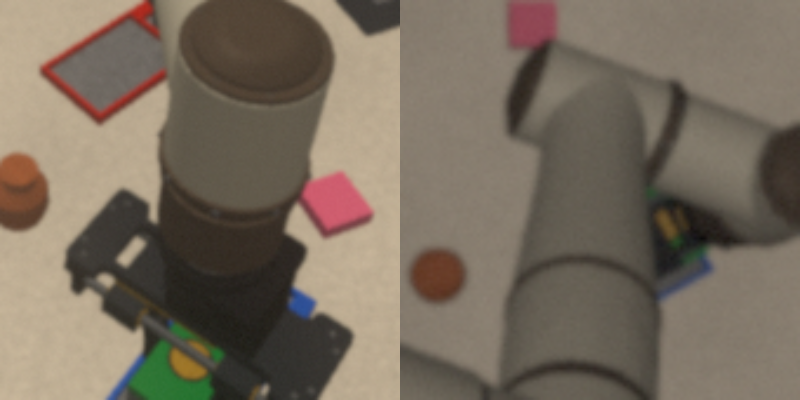

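The green box is held level above the blue large well.

Request:
{"op": "apply_moves", "data": {
  "moves": [
    [[0.001, 0.001, 0.015], 0],
    [[0, 0, 0.015], 0],
    [[0, 0, 0.01], 0],
    [[0, 0, 0], 0],
    [[0, 0, 0], 0]
  ]
}}

```text
time_s: 26.93
tcp_pos: [0.4618, -0.3424, 0.0157]
ee_rot: [[-0.871, -0.492, -0.001], [-0.492, 0.871, 0.0], [0.001, 0.001, -1.0]]
wrist_force: [0.3, -0.5, -1.6]
gripper_width: 0.593
gripper_force: 30.0
```

Request:
{"op": "apply_moves", "data": {
  "moves": [
    [[0, 0, 0.001], 0],
    [[0, 0, 0.001], 0],
    [[0, 0, 0], 0],
    [[0, 0, 0], 0],
    [[0, 0, 0], 0]
  ]
}}

```text
time_s: 27.35
tcp_pos: [0.4621, -0.3425, 0.0143]
ee_rot: [[-0.871, -0.492, 0.001], [-0.492, 0.871, -0.0], [-0.0, -0.001, -1.0]]
wrist_force: [-1.0, 0.7, -0.1]
gripper_width: 0.594
gripper_force: 30.0
```

Request:
{"op": "apply_moves", "data": {
  "moves": [
    [[0, 0, 0.001], 0],
    [[0, 0, 0], 0],
    [[0, 0, 0], 0]
  ]
}}

```text
time_s: 27.6
tcp_pos: [0.4621, -0.3425, 0.0143]
ee_rot: [[-0.87, -0.492, 0.0], [-0.492, 0.87, -0.0], [-0.0, -0.001, -1.0]]
wrist_force: [-1.0, 2.6, 6.0]
gripper_width: 0.595
gripper_force: 30.0
```

Request:
{"op": "apply_moves", "data": {
  "moves": [
    [[0, 0, -0.001], 0],
    [[0, 0, 0], 0]
  ]
}}

```text
time_s: 27.77
tcp_pos: [0.4619, -0.3424, 0.0143]
ee_rot: [[-0.871, -0.492, 0.001], [-0.492, 0.871, -0.0], [-0.0, -0.0, -1.0]]
wrist_force: [0.2, 2.1, 2.7]
gripper_width: 0.592
gripper_force: 30.0
```

Request:
{"op": "apply_moves", "data": {
  "moves": [
    [[0, 0, 0], 0],
    [[0, 0, 0], 0],
    [[0, 0, 0], 0],
    [[0, 0, 0], 0],
    [[0, 0, 0], 0]
  ],
  "hand": 0.087
}}

```text
time_s: 28.18
tcp_pos: [0.4618, -0.3424, 0.0139]
ee_rot: [[-0.871, -0.492, -0.0], [-0.492, 0.871, 0.0], [0.0, 0.0, -1.0]]
wrist_force: [-0.7, 0.7, 0.4]
gripper_width: 0.888
gripper_force: 0.0
```

Request:
{"op": "apply_moves", "data": {
  "moves": [
    [[0, 0, -0.02], 0],
    [[0, 0, -0.03], 0],
    [[0, 0, -0.03], 0],
    [[0, 0, -0.03], 0],
    [[0, 0, -0.03], 0]
  ]
}}

```text
time_s: 28.6
tcp_pos: [0.4615, -0.3423, 0.1554]
ee_rot: [[-0.871, -0.492, -0.0], [-0.492, 0.871, 0.0], [0.0, 0.0, -1.0]]
wrist_force: [0.5, 0.0, 0.1]
gripper_width: 0.994
gripper_force: 0.0
```

Request:
{"op": "apply_moves", "data": {
  "moves": [
    [[0, 0, 0], 0],
    [[0, 0, 0], 0],
    [[0, 0, 0], 0]
  ]
}}

```text
time_s: 28.85
tcp_pos: [0.4613, -0.342, 0.1536]
ee_rot: [[-0.871, -0.492, -0.001], [-0.492, 0.871, 0.001], [0.0, 0.001, -1.0]]
wrist_force: [1.0, 0.2, -0.1]
gripper_width: 1.001
gripper_force: 0.0
```

```bash
python3 - <<'E'
from h import *
plan((.4911,.3356,.153,-158),(.4911,.3356,.056,-158))
E
```

```text
t 28.85 tcp [ 0.4613 -0.342   0.1536] yaw -150.55 w 1.001 F [ 1.   0.2 -0.1] j6 [-20.  21. -12.  -0. -57. -40.]
turn 7.45 then shift [-2.815e-01  6.171e-01  6.000e-04] | rows 17 [-0.0166  0.0363  0.    ]
turn -0.0 then shift [-0.     0.     0.097] | rows 3 [-0.      0.      0.0323]
```

Request:
{"op": "apply_moves", "data": {
  "moves": [
    [[0, 0, 0], 3.75],
    [[0, 0, 0], 3.7],
    [[-0.0166, 0.0363, 0], 0],
    [[-0.0166, 0.0363, 0], 0],
    [[-0.0166, 0.0363, 0], 0]
  ]
}}

```text
time_s: 29.27
tcp_pos: [0.4657, -0.2217, 0.1519]
ee_rot: [[-0.928, -0.373, -0.004], [-0.373, 0.928, 0.001], [0.004, 0.002, -1.0]]
wrist_force: [1.2, 0.2, -0.2]
gripper_width: 0.998
gripper_force: 0.0
```

Request:
{"op": "apply_moves", "data": {
  "moves": [
    [[-0.0166, 0.0363, 0], 0],
    [[-0.0166, 0.0363, 0], 0],
    [[-0.0166, 0.0363, 0], 0],
    [[-0.0166, 0.0363, 0], 0],
    [[-0.0166, 0.0363, 0], 0]
  ]
}}

```text
time_s: 29.68
tcp_pos: [0.4747, -0.0218, 0.1526]
ee_rot: [[-0.927, -0.375, -0.003], [-0.375, 0.927, -0.001], [0.003, 0.001, -1.0]]
wrist_force: [1.8, -0.5, -0.0]
gripper_width: 0.999
gripper_force: 0.0
```

Request:
{"op": "apply_moves", "data": {
  "moves": [
    [[-0.0166, 0.0363, 0], 0],
    [[-0.0166, 0.0363, 0], 0],
    [[-0.0166, 0.0363, 0], 0],
    [[-0.0166, 0.0363, 0], 0],
    [[-0.0166, 0.0363, 0], 0]
  ]
}}

```text
time_s: 30.1
tcp_pos: [0.4836, 0.1774, 0.1524]
ee_rot: [[-0.927, -0.375, -0.003], [-0.375, 0.927, -0.002], [0.003, -0.001, -1.0]]
wrist_force: [1.5, -1.6, 0.4]
gripper_width: 1.0
gripper_force: 0.0
```

Request:
{"op": "apply_moves", "data": {
  "moves": [
    [[-0.0166, 0.0363, 0], 0],
    [[-0.0166, 0.0363, 0], 0],
    [[-0.0166, 0.0363, 0], 0],
    [[-0.0166, 0.0363, 0], 0],
    [[0, 0, 0], 0]
  ]
}}

```text
time_s: 30.52
tcp_pos: [0.492, 0.3413, 0.1516]
ee_rot: [[-0.925, -0.38, -0.0], [-0.38, 0.925, -0.0], [0.0, -0.0, -1.0]]
wrist_force: [0.5, -0.6, -0.1]
gripper_width: 0.998
gripper_force: 0.0
```

Request:
{"op": "apply_moves", "data": {
  "moves": [
    [[0, 0, 0], 0],
    [[0, 0, 0], 0],
    [[0, 0, 0], 0],
    [[0, 0, 0], 0],
    [[0, 0, 0], 0]
  ]
}}

```text
time_s: 30.93
tcp_pos: [0.4921, 0.3343, 0.1541]
ee_rot: [[-0.928, -0.374, -0.0], [-0.374, 0.928, -0.0], [0.0, -0.0, -1.0]]
wrist_force: [0.2, 0.8, -0.9]
gripper_width: 1.002
gripper_force: 0.0
```

```bash
python3 - <<'E'
from h import *
plan((.4911,.3356,.0565,-158))
locate("box_green",.004,(.462,-.3425),("top",))
E
```

```text
t 30.93 tcp [0.4921 0.3343 0.1541] yaw -158.06 w 1.002 F [ 0.2  0.8 -0.9] j6 [  50.   22.   -9.   -0.  -58. -118.]
turn -0.06 then shift [0.0004 0.0016 0.0976] | rows 3 [0.0001 0.0005 0.0325]
top noneTraceback (most recent call last):
  File "<stdin>", line 3, in <module>
  File "h.py", line 52, in locate
    q,i=fit(n,z0,V,xy); print(n,"both",q[:2].round(4),np.degrees(q[2]).round(1),round(i,3)); return q
        ~~~^^^^^^^^^^^
  File "h.py", line 42, in fit
    f=minimize(cost,s0,method="Nelder-Mead",options=dict(initial_simplex=sim,xatol=1e-4,fatol=1e-4))
    res = _minimize_neldermead(fun, x0, args, callback, bounds=bounds,
                               **options)
    fsim[k] = func(sim[k])
              ~~~~^^^^^^^^
    fx = function(np.copy(x), *(wrapper_args + args))
  File "h.py", line 38, in cost
    return c/len(prep)
           ~^~~~~~~~~~
ZeroDivisionError: division by zero
```

Request:
{"op": "apply_moves", "data": {
  "moves": [
    [[0, 0.0015, 0.03], 0],
    [[0, 0, 0.035], 0],
    [[0, 0, 0.02], 0],
    [[0, 0, 0.0125], 0],
    [[0, 0, 0], 0]
  ]
}}

```text
time_s: 31.45
tcp_pos: [0.4899, 0.3348, 0.0534]
ee_rot: [[-0.927, -0.374, -0.005], [-0.374, 0.927, -0.005], [0.006, -0.003, -1.0]]
wrist_force: [-0.6, -0.4, -0.1]
gripper_width: 1.0
gripper_force: 0.0
```

Request:
{"op": "apply_moves", "data": {
  "moves": [
    [[0, 0, 0], 0],
    [[0, 0, 0], 0],
    [[0, 0, 0], 0],
    [[0, 0, 0], 0],
    [[0, 0, 0], 0]
  ],
  "hand": 0.045
}}

```text
time_s: 31.87
tcp_pos: [0.4919, 0.3373, 0.0578]
ee_rot: [[-0.927, -0.375, 0.001], [-0.375, 0.927, 0.002], [-0.002, 0.001, -1.0]]
wrist_force: [-0.4, 0.4, 1.3]
gripper_width: 0.734
gripper_force: 30.0
```

Request:
{"op": "apply_moves", "data": {
  "moves": [
    [[0, 0, 0], 0],
    [[0, 0, 0], 0],
    [[0, 0, 0], 0],
    [[0, 0, 0], 0]
  ]
}}

```text
time_s: 32.2
tcp_pos: [0.4919, 0.3374, 0.0578]
ee_rot: [[-0.927, -0.375, 0.001], [-0.375, 0.927, 0.001], [-0.002, 0.001, -1.0]]
wrist_force: [-1.2, 0.0, 4.6]
gripper_width: 0.733
gripper_force: 30.0
```

Request:
{"op": "apply_moves", "data": {
  "moves": [
    [[0, 0, -0.01], 0],
    [[0, 0, -0.02], 0],
    [[0, 0, -0.03], 0],
    [[0, 0, -0.03], 0],
    [[0, 0, -0.02], 0]
  ]
}}

```text
time_s: 32.62
tcp_pos: [0.4919, 0.3371, 0.1693]
ee_rot: [[-0.927, -0.375, 0.002], [-0.375, 0.927, 0.001], [-0.002, 0.001, -1.0]]
wrist_force: [1.0, 0.8, -0.1]
gripper_width: 0.731
gripper_force: 30.0
```

Request:
{"op": "apply_moves", "data": {
  "moves": [
    [[0, 0, 0], 0],
    [[0, 0, 0], 0],
    [[0, 0, 0], 0]
  ]
}}

```text
time_s: 32.87
tcp_pos: [0.4903, 0.3361, 0.165]
ee_rot: [[-0.927, -0.374, -0.003], [-0.374, 0.927, -0.002], [0.003, -0.001, -1.0]]
wrist_force: [-0.0, -0.2, -1.3]
gripper_width: 0.732
gripper_force: 30.0
```

```bash
python3 - <<'E'
from h import *
plan((.5743,.003,.165,-161.8),(.5743,.003,.035,-161.8))
E
```

```text
t 32.87 tcp [0.4903 0.3361 0.165 ] yaw -158.01 w 0.732 F [-0.  -0.2 -1.3] j6 [  50.   22.   -9.   -0.  -60. -118.]
turn 3.79 then shift [ 0.0243 -0.3426  0.    ] | rows 9 [ 0.0027 -0.0381  0.    ]
turn -0.0 then shift [-0.    0.    0.13] | rows 4 [-0.      0.      0.0325]
```

Request:
{"op": "apply_moves", "data": {
  "moves": [
    [[0, 0, 0], 3.8],
    [[0.0027, -0.0381, 0], 0],
    [[0.0027, -0.0381, 0], 0],
    [[0.0027, -0.0381, 0], 0],
    [[0.0027, -0.0381, 0], 0]
  ]
}}

```text
time_s: 33.28
tcp_pos: [0.5276, 0.1868, 0.1642]
ee_rot: [[-0.95, -0.314, -0.004], [-0.314, 0.95, -0.002], [0.005, -0.001, -1.0]]
wrist_force: [0.9, 0.8, -1.9]
gripper_width: 0.732
gripper_force: 30.0
```

Request:
{"op": "apply_moves", "data": {
  "moves": [
    [[0.0027, -0.0381, 0], 0],
    [[0.0027, -0.0381, 0], 0],
    [[0.0027, -0.0381, 0], 0],
    [[0.0027, -0.0381, 0], 0],
    [[0.0027, -0.0381, 0], 0]
  ]
}}

```text
time_s: 33.7
tcp_pos: [0.5744, 0.0015, 0.1643]
ee_rot: [[-0.95, -0.313, -0.005], [-0.313, 0.95, -0.001], [0.005, 0.001, -1.0]]
wrist_force: [0.8, 1.1, -1.9]
gripper_width: 0.735
gripper_force: 30.0
```

Request:
{"op": "apply_moves", "data": {
  "moves": [
    [[0, 0, 0], 0],
    [[0, 0, 0.025], 0],
    [[0, 0, 0.03], 0],
    [[0, 0, 0.03], 0],
    [[0, 0, 0.02], 0]
  ]
}}

```text
time_s: 34.12
tcp_pos: [0.5724, 0.0027, 0.0568]
ee_rot: [[-0.95, -0.311, -0.008], [-0.311, 0.95, -0.001], [0.008, 0.001, -1.0]]
wrist_force: [0.4, -0.3, -1.4]
gripper_width: 0.733
gripper_force: 30.0
```

Request:
{"op": "apply_moves", "data": {
  "moves": [
    [[0, 0, 0], 0],
    [[0, 0, 0], 0],
    [[0, 0, 0], 0],
    [[0, 0, 0], 0],
    [[0, 0, 0], 0]
  ]
}}

```text
time_s: 34.53
tcp_pos: [0.5766, 0.0039, 0.0631]
ee_rot: [[-0.95, -0.313, 0.003], [-0.313, 0.95, 0.001], [-0.003, -0.0, -1.0]]
wrist_force: [-0.5, 0.1, -1.7]
gripper_width: 0.731
gripper_force: 30.0
```

Request:
{"op": "apply_moves", "data": {
  "moves": [
    [[0, 0, 0], 0],
    [[0, 0, 0], 0],
    [[0, 0, 0], 0],
    [[0, 0, 0], 0],
    [[0, 0, 0], 0]
  ]
}}

```text
time_s: 34.95
tcp_pos: [0.5756, 0.0036, 0.0617]
ee_rot: [[-0.95, -0.313, 0.0], [-0.313, 0.95, 0.0], [-0.0, -0.0, -1.0]]
wrist_force: [0.2, -0.3, -2.0]
gripper_width: 0.733
gripper_force: 30.0
```

```bash
python3 - <<'E'
from h import *
plan((.5743,.003,.0175,-161.8))
p=imaging.capture("side");q=imaging.capture("top")
cv2.imwrite("pics/z5.png",np.hstack([cv2.resize(p["frame"][180:400,300:520],(400,400)),cv2.resize(q["frame"][110:270,320:480],(400,400))]))
E
```

```text
t 34.95 tcp [0.5756 0.0036 0.0617] yaw -161.78 w 0.733 F [ 0.2 -0.3 -2. ] j6 [ 16.  27. -18.   0. -45. -88.]
turn 0.02 then shift [ 0.0014 -0.0002  0.0442] | rows 2 [ 0.0007 -0.0001  0.0221]
```

View pics/z5.png

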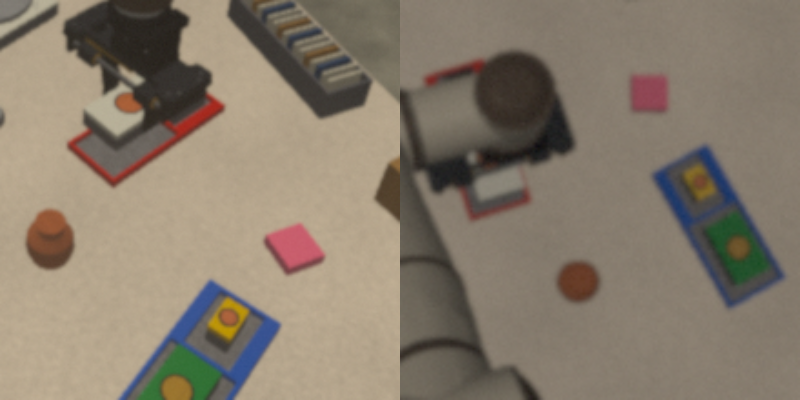

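The blue tray holds yellow and green flat in their wells; white hangs above the red large well.

Request:
{"op": "apply_moves", "data": {
  "moves": [
    [[0.001, 0, 0.018], 0],
    [[0, 0, 0.014], 0],
    [[0, 0, 0.008], 0],
    [[0, 0, 0.002], 0],
    [[0, 0, 0], 0]
  ]
}}

```text
time_s: 35.47
tcp_pos: [0.5744, 0.0031, 0.019]
ee_rot: [[-0.95, -0.313, -0.001], [-0.313, 0.95, -0.001], [0.001, -0.0, -1.0]]
wrist_force: [-0.3, -0.2, -0.9]
gripper_width: 0.73
gripper_force: 30.0
```

Request:
{"op": "apply_moves", "data": {
  "moves": [
    [[0, 0, 0], 0],
    [[0, 0, 0], 0],
    [[0, 0, 0], 0],
    [[0, 0, 0], 0]
  ]
}}

```text
time_s: 35.8
tcp_pos: [0.575, 0.0034, 0.0202]
ee_rot: [[-0.95, -0.313, 0.001], [-0.313, 0.95, 0.0], [-0.001, -0.0, -1.0]]
wrist_force: [-0.1, -0.7, -2.0]
gripper_width: 0.734
gripper_force: 30.0
```

Request:
{"op": "apply_moves", "data": {
  "moves": [
    [[0, 0, 0.0015], 0],
    [[0, 0, 0], 0],
    [[0, 0, 0], 0],
    [[0, 0, 0], 0]
  ]
}}

```text
time_s: 36.13
tcp_pos: [0.5746, 0.0033, 0.0181]
ee_rot: [[-0.95, -0.313, 0.0], [-0.313, 0.95, -0.0], [0.0, -0.0, -1.0]]
wrist_force: [0.2, -0.1, -1.9]
gripper_width: 0.736
gripper_force: 30.0
```

Request:
{"op": "apply_moves", "data": {
  "moves": [
    [[0, 0, 0.0012], 0],
    [[0, 0, 0], 0],
    [[0, 0, 0], 0],
    [[0, 0, 0], 0]
  ]
}}

```text
time_s: 36.47
tcp_pos: [0.5747, 0.0033, 0.0169]
ee_rot: [[-0.95, -0.313, 0.0], [-0.313, 0.95, 0.0], [-0.0, -0.0, -1.0]]
wrist_force: [0.1, 1.5, -0.6]
gripper_width: 0.731
gripper_force: 30.0
```

Request:
{"op": "apply_moves", "data": {
  "moves": [
    [[0, 0, 0.001], 0],
    [[0, 0, 0], 0],
    [[0, 0, 0], 0],
    [[0, 0, 0], 0]
  ]
}}

```text
time_s: 36.8
tcp_pos: [0.5748, 0.0033, 0.0168]
ee_rot: [[-0.95, -0.313, 0.001], [-0.313, 0.95, -0.0], [-0.001, -0.0, -1.0]]
wrist_force: [-3.1, -0.4, 5.3]
gripper_width: 0.734
gripper_force: 30.0
```

```bash
python3 - <<'E'
from h import *
plan((.5743,.003,.0165,-161.8))
E
```

```text
t 36.8 tcp [0.5748 0.0033 0.0168] yaw -161.75 w 0.734 F [-3.1 -0.4  5.3] j6 [ 16.  30. -20.   0. -39. -88.]
turn 0.05 then shift [ 0.0006 -0.0002  0.0003] | rows 1 [ 0.0006 -0.0002  0.0003]
```

Request:
{"op": "apply_moves", "data": {
  "moves": [
    [[0, 0, -0.001], 0],
    [[0, 0, 0], 0]
  ]
}}

```text
time_s: 36.97
tcp_pos: [0.5747, 0.0033, 0.0168]
ee_rot: [[-0.95, -0.313, 0.0], [-0.313, 0.95, 0.0], [-0.0, 0.0, -1.0]]
wrist_force: [-1.1, -0.4, -0.3]
gripper_width: 0.736
gripper_force: 30.0
```

Request:
{"op": "apply_moves", "data": {
  "moves": [
    [[0, 0, 0], 0],
    [[0, 0, 0], 0],
    [[0, 0, 0], 0],
    [[0, 0, 0], 0],
    [[0, 0, 0], 0]
  ],
  "hand": 0.087
}}

```text
time_s: 37.38
tcp_pos: [0.5747, 0.0033, 0.0168]
ee_rot: [[-0.95, -0.313, -0.0], [-0.313, 0.95, -0.0], [0.0, -0.0, -1.0]]
wrist_force: [0.3, 0.4, -0.7]
gripper_width: 0.974
gripper_force: 0.0
```

Request:
{"op": "apply_moves", "data": {
  "moves": [
    [[0, 0, -0.02], 0],
    [[0, 0, -0.03], 0],
    [[0, 0, -0.035], 0],
    [[0, 0, -0.035], 0],
    [[0, 0, -0.03], 0]
  ]
}}

```text
time_s: 37.8
tcp_pos: [0.5749, 0.0032, 0.1693]
ee_rot: [[-0.95, -0.313, 0.002], [-0.313, 0.95, 0.0], [-0.002, -0.0, -1.0]]
wrist_force: [1.2, -0.7, -0.1]
gripper_width: 0.999
gripper_force: 0.0
```

Request:
{"op": "apply_moves", "data": {
  "moves": [
    [[0, 0.035, 0], 0],
    [[0, 0.035, 0], 0],
    [[0, 0.035, 0], 0],
    [[0, 0.035, 0], 0],
    [[0, 0.035, 0], 0]
  ]
}}

```text
time_s: 38.22
tcp_pos: [0.5191, 0.1708, 0.1671]
ee_rot: [[-0.95, -0.312, 0.0], [-0.312, 0.95, 0.0], [-0.0, 0.0, -1.0]]
wrist_force: [-0.1, 1.3, -0.2]
gripper_width: 0.997
gripper_force: 0.0
```

Request:
{"op": "apply_moves", "data": {
  "moves": [
    [[0, 0.03, 0], 0],
    [[0, 0.03, 0], 0],
    [[0, 0.02, 0], 0],
    [[0, 0, 0], 0],
    [[0, 0, 0], 0]
  ]
}}

```text
time_s: 38.63
tcp_pos: [0.4944, 0.2463, 0.1668]
ee_rot: [[-0.949, -0.315, -0.0], [-0.315, 0.949, -0.0], [0.0, -0.0, -1.0]]
wrist_force: [-0.4, 0.4, 0.4]
gripper_width: 0.996
gripper_force: 0.0
```

```bash
python3 - <<'E'
from h import *
plan()
p=imaging.capture("side");q=imaging.capture("top")
cv2.imwrite("pics/z6.png",np.hstack([cv2.resize(p["frame"][180:400,290:510],(400,400)),cv2.resize(q["frame"][110:270,320:480],(400,400))]))
E
```

```text
t 38.63 tcp [0.4944 0.2463 0.1668] yaw -161.65 w 0.996 F [-0.4  0.4  0.4] j6 [  43.   18.  -15.   -0.  -58. -115.]
```

View pics/z6.png

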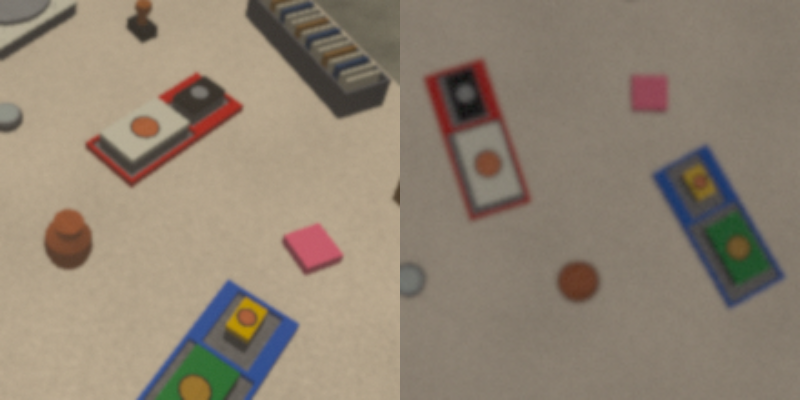

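All four boxes sit flat in their wells (black and white in red, yellow and green in blue), and the juglet, loupe and stamp are undisturbed.

```bash
python3 -c "
from station import r
print(r.finish_job())"
```

```text
the job is handed in; nothing more can be done
None
```

I dealt all four boxes in the order asked and handed the job in at about 39 s; the last pictures show yellow and green in the blue tray and black and white in the red, each flat in its well (first box small, second large), with the juglet, loupe and stamp standing as before.

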